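Clear the dead cells out of the outage flashlights

ROBOT

A 6-joint arm with a two-finger parallel gripper is mounted at the origin on the work surface. World frame = base frame: x ahead of the robot, y to its left, z up, the work surface at z = 0. Lengths are in m, angles in rad, forces in N, time in s.
With the tool pointing down it reaches from about 0.3 to 0.75 m from the base axis. Payload 8.5 kg.
Tool frame: the origin (TCP) lies at the very end of the fingers, on their centre line; the grasp point (between the pads) lies r.tcp_to_grasp behind it (r.tcp_to_grasp is the distance from the TCP to the grasp point, in m); z points along the fingers, y is the direction in which the jaws open and shut (so a half turn about z gives the same grasp; the last joint's range is limited). The gripper opens to 85 mm and grips with 20 to 120 N. Pads are 22 mm wide; open, the fingers measure 114 mm over their backs; the gripper's body (76 mm by 85 mm) begins 54 mm behind the grasp point. The pads swing forward as they close: fully open they stand 13 mm farther back than shut.
Start: joints at [-1.511, 0.381, 1.297, -0, 1.464, -0.215], TCP at [0.149, -0.529, 0.231] pointing down, gripper open.
Joint ranges: [-3.11, 3.11], [-0.89, 2.33], [0.22, 2.48], [-1.42, 4.56], [0.17, 2.85], [-2.88, 2.88]. Speed limits (rad/s): [2.39, 2.39, 3.14, 3.14, 3.14, 3.14].

INTERFACE

Orientations are given as a rotation vector (axis times angle).
In Python, from workcell import r gives the robot as it stands. The module is installed in compiled form; this text tells all that it offers. Calls block until the motion is done:
- r.move_pose(position, orientation): joint-space move of the TCP to a pose.
- r.servo_line(position, ori=None, v=0.15, force_limit=None): straight line of the TCP; ori=None keeps the orientation; v is the mean speed in m/s. With force_limit (N) it stops when the force on the tool has changed by that much, and returns True; else False.
- r.move_joints(angles): joint-space move.
- r.open() and r.clamp(force=None): open the fingers fully, or close them until they stop; force is the grip in N (None keeps the last).
- r.pause(seconds).
- r.ik(position, orientation): joint angles nearest the present ones, or None.
- r.get_image(name): name is "scene" or "side" or "wrist"; returns a dict with "pixels" (480x640x3 uint8, blue, green, red), "camera_matrix" (3x3 intrinsics, pixels), "R" (3x3) and "t" (3): a world point X has camera coordinates R X + t. Camera axes: x right, y down, z forward; pixel columns grow to the right and rows downward; lengths in m; the calibration is good to about 2 mm. A picture is of the moment at which its call begins. There is no depth.
A pose or a line that the arm cannot do raises r.Unreachable and nothing moves.
- r.finish_job(): hands the job in, once; it reports no verdict.
Trained networks look in a picture, given as the dict that the camera call returned (one of the last four; its "shot" number tells which), for a name from the list of things; names that differ only in an ending like _2 or _b are one class to them, and where a whole thing is asked for, a point or a joint stands for the part that bears it (a point fixed in the world has none). Each returns a list of dicts, best first, with "conf" (0 to 1); they miss things now and then, are a little off and sometimes report something else, mostly with a low value. They report only what shows in the picture. A call takes as long as a camera call. They do not tell look-alikes from the thing itself.
- r.masks_of(picture, target): "pixels" (480x640 bool, what is visible of it) and "location" ([row, column] in pixels, amid what is visible of it).
Readings, each from a call of its own:
- r.read_time_s(): time.
- r.read_joint_pos(): joint angles.
- r.read_dq(): joint speeds.
- r.read_tau(): joint torques, N m.
- r.read_eef_pos(): TCP position.
- r.read_ee_rot(): TCP orientation.
- r.read_contact_force(): force on the tool from outside, world axes, zero at the start.
- r.read_wrist_torque(): the same for the moment, N m.
- r.read_opening(): opening from 0.0 (shut) to 1.0 (fully open).
Only numpy, scipy, OpenCV 4.12 (cv2) and the standard library are available. Lean on these libraries where they do the work, as an engineer would, in place of code of your own. Each camera call takes 0.05 s, during which the arm holds its last target.

TASK

The power-outage flashlights stand opened in their rack with dead D cells stuck in some of the barrels: take the wooden push stick from the cork mat and push each stuck cell right through its barrel with the stick, never with the gripper itself, so that it drops out of the far end into the tub, and put the loose cells that stand on the mat into the tub as well. When every cell is in, close the tub with its lid, pressing it down until it snaps fully home and lies level on the rim all round, and see that the stick lies flat on its cork mat again. Leave the complete flashlight, the tin and the saucer where they are.

Things in the scene. Friction and masses are not known exactly. Their poses are not given: they have to be found in the camera images.
- rack: fixed birch riser 250 x 110 x 100 mm; on it four white plastic flashlight barrels, head and tail cap unscrewed, lie level side by side in steel spring clips, 58 mm apart, axes 126 mm above the bench. Origin under its centre; y axis along the bores from the near mouths (away from the tub) to the far mouths over the tub, x along the row away from the robot, z up
- barrel1 (a point): centre of the near mouth of barrel 1, the one nearest the robot; axes as the rack's, y into the bore. The barrel is a tube 42 mm across (47 with its side rib), 120 mm long, its round bore 36 mm wide and open at both ends, with a window 56 mm long in its top that shows whether a cell is inside. A barrel may be empty
- barrel2 (a point): the same for barrel 2. In every barrel a sprung brass contact strip half-way along the +x side of the bore grips the cell, so that it takes about 4 to 9 N along the bore to move it; with the cell gone the strip stands 3 to 4 mm into the bore
- barrel3 (a point): the same for barrel 3
- barrel4 (a point): the same for barrel 4, the farthest from the robot
- cell1: dead D-size cell, a cylinder 33 mm across, 61 mm long, 140 g, stuck wholly inside barrel 1, its middle 40 to 70 mm in from the near mouth; origin at its centre, y axis along its length. Absent in some starts (then None)
- cell2: the same, stuck in barrel 2, or absent
- cell3: the same, stuck in barrel 3, or absent
- cell4: the same, stuck in barrel 4, or absent
- cell5: a dead D-size cell of the same size that is already out of its flashlight and stands upright on the cork mat, its middle 33.5 mm above the bench; origin at its centre, z axis along its length. Absent in some starts
- cell6: the same, about 85 mm farther along the mat (+x of the mat), or absent
- stick_mid (a point): middle of the wooden push stick, 240 mm long, 110 g, on its axis: a flat-sided handle 85 long x 36 wide x 24 mm thick, its centre 77.5 mm behind this point (-x), then a round shaft 24 mm across and 155 mm long, its tip 120 mm ahead (+x). y across the handle, z up. Balances 20 mm behind this point. At the start it lies on the mat, axis 15 mm above the bench
- mat: cork mat fixed on the bench, 290 x 170 x 3 mm, where the stick lies at the start, with the loose cells standing beside it; origin under its centre, x axis along its length
- tub: fixed grey plastic tub, 252 x 136 mm over its rolled rim, 98 mm tall, open on top, inside 240 x 124 mm, floor 4 mm up; its long side (x) is parallel to the row of barrels, its rim 10 mm below the bores and 12 to 18 mm from the far mouths. Origin under its centre, z up. Four sprung snap beads inside the long walls, 13 mm below the rim, hold the lid up until it is pressed past them
- lid_grip (a point): centre of the grip bar (18 mm wide along x, 80 long along y, 26 high) on the loose white lid: plate 258 x 142 x 5 mm, 250 g, with a plug frame 231 x 115 mm, 20 mm deep, below (2.5 mm play in the rim). z up; half a turn is the same. 38 mm above the bench at the start; 116 above the tub's underside when home; 13 higher when only laid on; 8 to 16 N down snaps it home (press a side that stays high)
- flashlight: a complete white plastic flashlight, 54 mm across its head, 158 mm tall, standing on its lens; origin under its centre. Bystander
- tin: a small round aluminium tin with a ribbed twist cap, 68 mm across, 44 mm tall; origin under its centre. Bystander
- saucer: a brown ceramic planter saucer, 170 mm across, that holds the four flashlights' unscrewed heads with the tail caps set on them, 64 mm tall in all; origin under its centre. Bystander
Not all that is in view belongs to the job. Leave any orange or turquoise look-alike of the cell4 alone.

How it is judged:
By the outcome, as a careful person would: the job done as asked, in the order asked, and still so for the second after the job is handed in, with the robot touching nothing.
Of cell1, cell2, cell3, cell4 only 2 to 3 are there at a start; the rules pass over those that are not, and their reading is None.
Of cell5, cell6 only 1 to 2 are there at a start; the rules pass over those that are not, and their reading is None.
At some moment in a run one of stick, lid may be knocked a few centimetres aside while the robot is not near it.
It also fails if it takes over 200 s, if anything falls off the work surface, if the arm or the gripper's body presses on something with over 40 N, if the wrist force passes 120 N, or if a joint passes its speed limit or range.

## Working session

There is one attempt and no reset: what is moved stays moved. The work goes in short steps, each a Python script; the robot and the scene stay as the last script left them, time stands still between calls to the robot, and variables do not carry over. Pictures are saved under pics/ and viewed, and the job is handed in when it is done.

```bash
mkdir -p pics; ls; python3 - <<'E'
from workcell import r
import cv2,numpy as np
for n in ["scene","side","wrist"]:
    p=r.get_image(n); cv2.imwrite(f"pics/a_{n}.png",p["pixels"]); print(n,p["camera_matrix"].tolist(),np.round(p["R"],3).tolist(),np.round(p["t"],3).tolist(), np.round(-np.array(p["R"]).T@p["t"],3))
print(r.read_time_s(),r.tcp_to_grasp,r.read_eef_pos(),r.read_ee_rot())
E
```

```text
pics
scene [[463.0083172780737, 0.0, 320.0343194520428], [0.0, 463.0083172780737, 236.74277661515478], [0.0, 0.0, 1.0]] [[0.063, 0.998, -0.007], [0.707, -0.05, -0.705], [-0.704, 0.039, -0.709]] [-0.077, -0.365, 1.463] [1.293e+00 1.000e-03 7.790e-01]
side [[530.3425001824285, 0.0, 317.2448349264494], [0.0, 530.3425001824285, 234.12592157558097], [0.0, 0.0, 1.0]] [[0.867, -0.498, -0.001], [-0.376, -0.652, -0.658], [0.327, 0.571, -0.753]] [-0.498, 0.302, 0.9] [ 0.251 -0.566  0.876]
wrist [[375.75512713630786, 0.0, 320.9942404347239], [0.0, 375.75512713630786, 237.85621219748646], [0.0, 0.0, 1.0]] [[0.272, -0.962, -0.001], [-0.926, -0.261, 0.273], [-0.263, -0.073, -0.962]] [-0.55, -0.036, 0.379] [ 0.216 -0.511  0.374]
0.15 0.0187 [ 0.14923564 -0.52912576  0.2308556 ] [-3.11087172e+00 -4.30091814e-01 -1.78935263e-04]
```

View pics/a_scene.png

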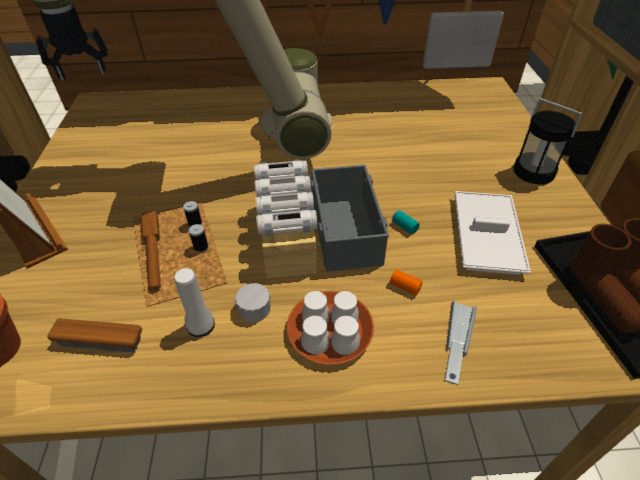

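View pics/a_side.png

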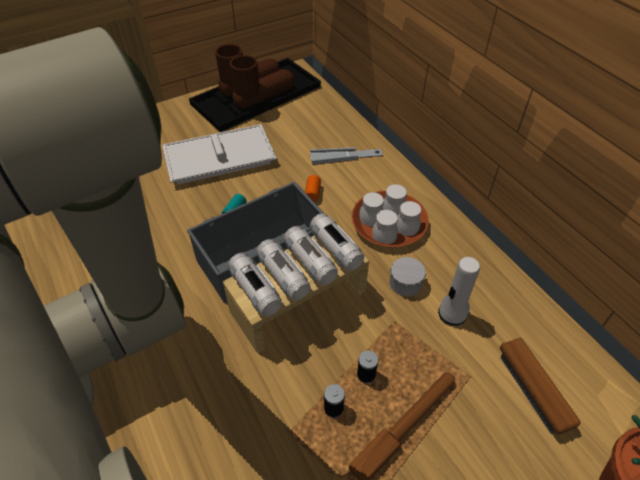

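View pics/a_wrist.png

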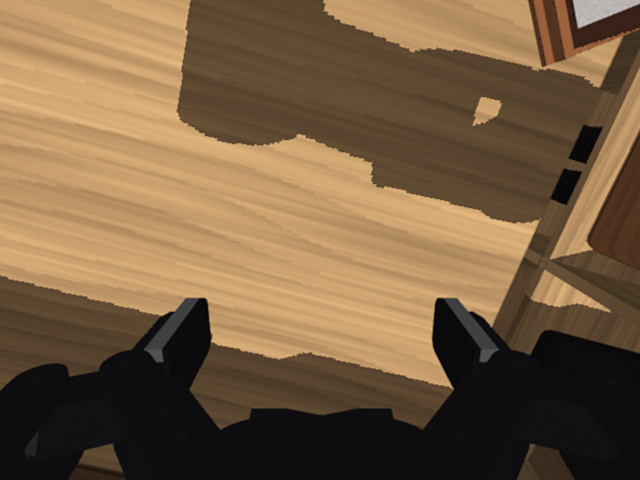

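The scene shows the stick at about (150,250) on the mat, cells 5 and 6 at (192,215) and (199,238), barrels at (285,170–222), the tub at (350,215) and the lid at (490,230). Look-alikes to leave alone are the brown brush (95,335) and the teal (405,222) and orange (406,283) cylinders. Next I'll check close crops and get measurements.

```bash
cat > h.py <<'E'
from workcell import r
import cv2,numpy as np
def ray(p,uv):
    K=np.array(p["camera_matrix"]);R=np.array(p["R"]);t=np.array(p["t"])
    return -R.T@t, R.T@np.linalg.inv(K)@np.array([uv[0],uv[1],1.])
def onz(p,uv,z):
    c,d=ray(p,uv); return c+d*(z-c[2])/d[2]
def proj(p,X):
    K=np.array(p["camera_matrix"]);x=K@(np.array(p["R"])@np.array(X)+np.array(p["t"]));return x[:2]/x[2]
def tri(obs):
    A=np.zeros((3,3));b=np.zeros(3)
    for p,uv in obs:
        c,d=ray(p,uv);d=d/np.linalg.norm(d);M=np.eye(3)-np.outer(d,d);A+=M;b+=M@c
    return np.linalg.solve(A,b)
def crop(p,x0,y0,x1,y1,f,name):
    cv2.imwrite("pics/"+name,cv2.resize(p["pixels"][y0:y1,x0:x1],None,fx=f,fy=f,interpolation=cv2.INTER_CUBIC))
E
python3 - <<'E'
from h import *
s=r.get_image("scene");d=r.get_image("side")
crop(s,120,150,390,310,2.9,"b_s.png");crop(d,180,170,480,480,1.9,"b_d.png")
for nm,p in(("scene",s),("side",d)):
  for t in["rack","barrel1","cell1","cell5","stick_mid","mat","tub","lid_grip"]:
    for m in r.masks_of(p,t)[:6]:
        k=m["pixels"];ys,xs=np.nonzero(k);print(nm,t,round(m["conf"],2),np.round(m["location"]),k.sum(),xs.min(),xs.max(),ys.min(),ys.max())
print(r.read_time_s())
E
```

```text
scene rack 0.63 [217. 285.] 6088 255 317 160 277
scene barrel1 0.77 [217. 287.] 6138 255 317 160 277
scene cell1 0.82 [281. 408.] 498 390 422 270 294
scene cell1 0.81 [238. 198.] 410 189 208 224 252
scene cell1 0.67 [223. 408.] 392 393 419 210 233
scene cell1 0.62 [213. 191.] 359 183 201 200 225
scene cell5 0.82 [281. 408.] 498 390 422 270 294
scene cell5 0.81 [238. 198.] 410 189 208 224 252
scene cell5 0.67 [223. 408.] 392 393 419 210 233
scene cell5 0.62 [213. 191.] 359 183 201 200 225
scene stick_mid 0.64 [245. 154.] 1080 141 161 211 289
scene stick_mid 0.2 [220. 289.] 5997 255 317 160 277
scene mat 0.89 [258. 177.] 4524 134 226 202 306
scene mat 0.41 [219. 347.] 6564 310 388 164 270
scene mat 0.29 [218. 289.] 5995 255 317 160 277
scene tub 0.82 [219. 349.] 6465 311 388 164 270
scene lid_grip 0.58 [234. 489.] 4910 455 530 191 274
side rack 0.74 [273. 294.] 9527 223 368 214 353
side barrel1 0.69 [272. 290.] 9329 224 368 215 352
side cell1 0.89 [398. 334.] 578 324 344 385 417
side cell1 0.77 [280. 254.] 248 244 264 269 290
side cell1 0.77 [204. 235.] 222 224 246 194 211
side cell1 0.62 [364. 368.] 537 358 377 351 382
side cell1 0.54 [239. 337.] 186 327 346 226 245
side cell1 0.52 [185. 314.] 315 305 320 175 201
side cell5 0.89 [398. 334.] 578 324 344 385 417
side cell5 0.77 [280. 254.] 248 244 264 269 290
side cell5 0.77 [204. 235.] 222 224 246 194 211
side cell5 0.62 [364. 368.] 537 358 377 351 382
side cell5 0.54 [239. 337.] 186 327 346 226 245
side cell5 0.52 [185. 314.] 315 305 320 175 201
side stick_mid 0.62 [436. 394.] 2650 349 454 373 479
side stick_mid 0.33 [226. 245.] 6412 188 323 182 302
side mat 0.74 [404. 384.] 11739 289 469 322 479
side tub 0.77 [228. 247.] 6526 187 322 183 303
side tub 0.66 [276. 289.] 9354 223 368 214 352
side lid_grip 0.68 [152. 216.] 4349 163 275 125 184
1.05
```

View pics/b_s.png

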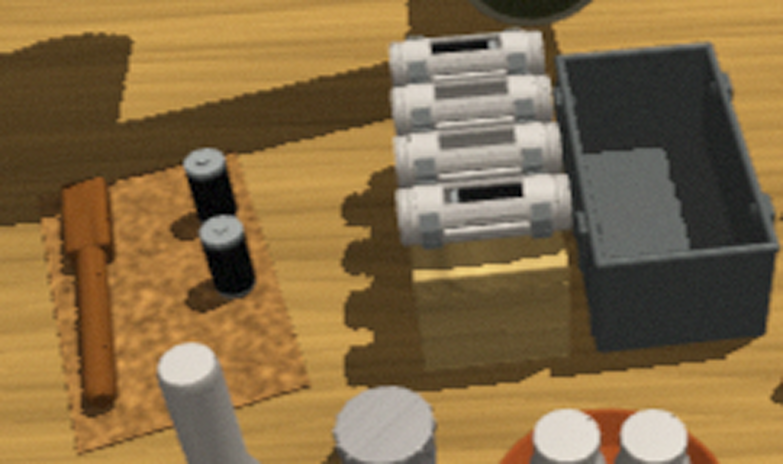

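View pics/b_d.png

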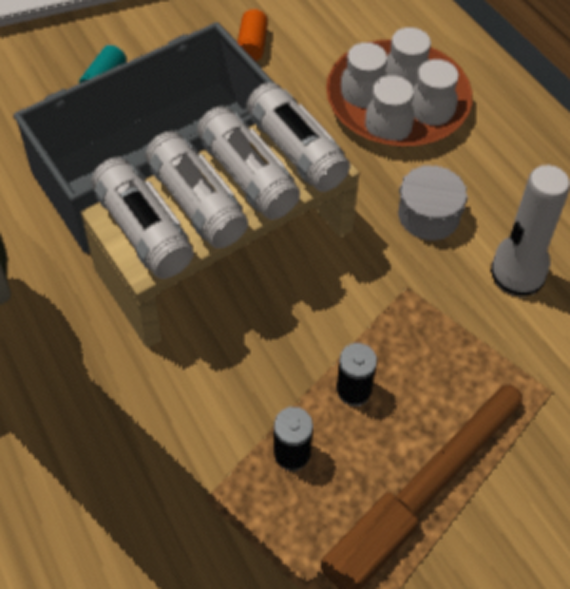

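```bash
python3 - <<'E'
from h import *
s=r.get_image("scene");d=r.get_image("side")
print("cellA",tri([(s,(192,214)),(d,(334,399))]),"cellB",tri([(s,(199,238)),(d,(368,364.5))]))
# side crop coords ->px
D=lambda x,y:(180+x/1.9,170+y/1.9)
S=lambda x,y:(120+x/2.9,150+y/2.9)
print("handle end",onz(d,D(340,560),.02),onz(s,S(86,183),.025),"tip",onz(d,D(513,393),.015),onz(s,S(100,400),.012))
for n,a in {"b1near":(173,262),"b1far":(110,165),"b4near":(332,172),"b4far":(265,92)}.items(): print(n,onz(d,D(*a),.14))
for n,a in {"b1near":(398,60),"b1far":(540,50),"b4near":(405,210),"b4far":(565,197)}.items(): print(n,onz(s,S(*a),.135))
for n,a in {"t1":(560,60),"t2":(714,46),"t3":(773,250),"t4":(600,260)}.items(): print(n,onz(s,S(*a),.098))
for n,a in {"m1":(42,222),"m2":(236,155),"m3":(310,385),"m4":(78,453)}.items(): print(n,onz(s,S(*a),.003))
for n,a in {"l1":(455,193),"l2":(519,195),"l3":(528,270),"l4":(461,267),"grip":(490,221)}.items(): print(n,onz(s,a,.025 if n!='grip' else .051))
print("lidgrip",tri([(s,(490,224)),(d,(218,147))]))
E
```

```text
cellA [ 0.45924459 -0.25679876  0.03779189] cellB [ 0.54199326 -0.23146105  0.0373383 ]
handle end [ 0.44215638 -0.3607607   0.02      ] [ 0.43435218 -0.36478371  0.025     ] tip [ 0.66114114 -0.31451677  0.015     ] [ 0.65904047 -0.31470758  0.012     ]
b1near [ 0.42482229 -0.10872646  0.14      ]
b1far [0.42190606 0.01693648 0.14      ]
b4near [ 0.59736984 -0.09367327  0.14      ]
b4far [0.59414418 0.02522607 0.14      ]
b1near [ 0.43050558 -0.0929438   0.135     ]
b1far [0.42562204 0.01953485 0.135     ]
b4near [ 0.60407124 -0.08249389  0.135     ]
b4far [0.59869434 0.02986812 0.135     ]
t1 [0.390845   0.03664598 0.098     ]
t2 [0.38094835 0.16719846 0.098     ]
t3 [0.62504328 0.17689041 0.098     ]
t4 [0.62632344 0.05269861 0.098     ]
m1 [ 0.45597524 -0.40281708  0.003     ]
m2 [ 0.38152532 -0.25034335  0.003     ]
m3 [ 0.64803764 -0.16479422  0.003     ]
m4 [ 0.69920027 -0.32502797  0.003     ]
l1 [0.41288447 0.39334517 0.025     ]
l2 [0.4321157  0.55106917 0.025     ]
l3 [0.67567661 0.47985201 0.025     ]
l4 [0.65740286 0.33988711 0.025     ]
grip [0.54696978 0.43275192 0.051     ]
lidgrip [0.54505321 0.43634368 0.03946203]
```

```bash
cat >> h.py <<'E'
def rv(deg):
    a=np.radians(deg)/2; return np.pi*np.array([np.cos(a),np.sin(a),0])
E
python3 - <<'E'
from h import *
import pickle
P={}
for n,pos,a in [("mat",(0.50,-0.29,0.30),12),("rack",(0.50,-0.12,0.33),90),("lid",(0.53,0.38,0.30),80)]:
    r.move_pose(pos,rv(a)); r.pause(0.2)
    p=r.get_image("wrist"); P[n]=p; cv2.imwrite(f"pics/c_{n}.png",p["pixels"])
    print(n,r.read_joint_pos(),r.read_time_s())
pickle.dump({k:{q:v[q] for q in("pixels","camera_matrix","R","t")} for k,v in P.items()},open("P.pkl","wb"))
E
```

```text
mat [-7.31415606e-01  3.95274051e-01  1.07806801e+00 -5.51978897e-05
  1.66845588e+00  6.30961548e-01] 2.9833
rack [-4.66925140e-01  2.64496264e-01  1.18906885e+00 -4.46758156e-05
  1.68845614e+00 -4.65633552e-01] 4.2583
lid [ 4.39885192e-01  5.42336542e-01  8.31938123e-01 -2.05551108e-05
  1.76719985e+00  6.15313343e-01] 6.3333
```

View pics/c_mat.png

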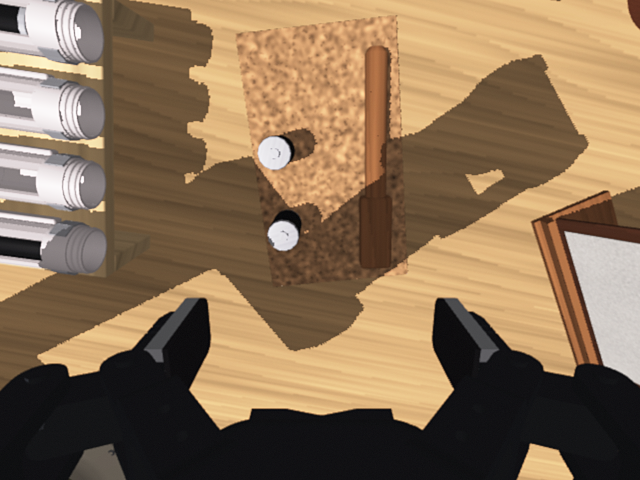

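View pics/c_rack.png

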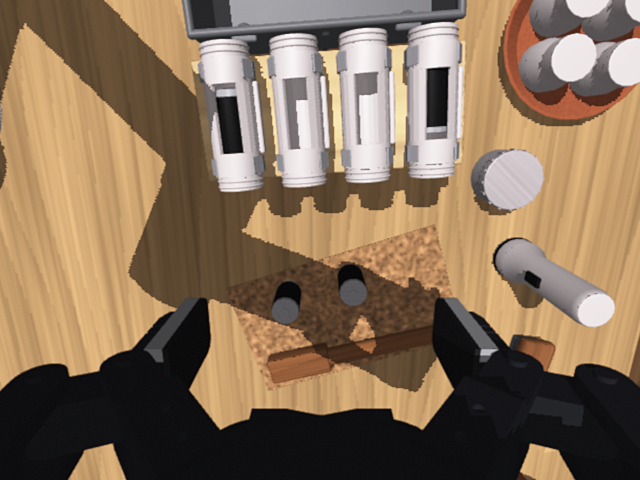

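View pics/c_lid.png

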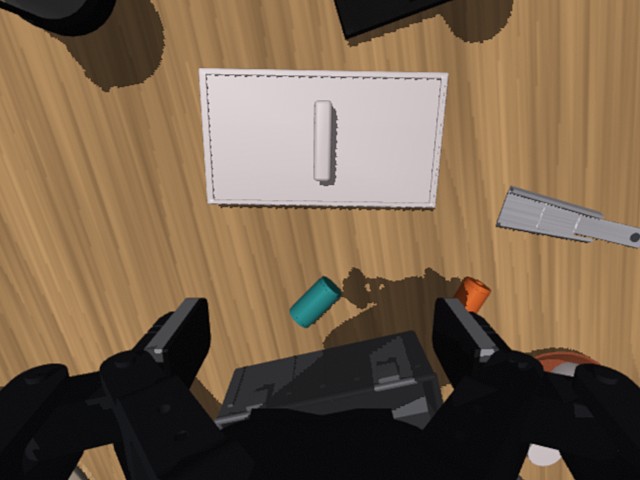

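```bash
python3 - <<'E'
from h import *
import pickle
P=pickle.load(open("P.pkl","rb"));m,k,l=P["mat"],P["rack"],P["lid"]
cv2.imwrite("pics/d1.png",cv2.resize(m["pixels"][0:280,0:115],None,fx=2.1,fy=2.1,interpolation=cv2.INTER_CUBIC))
a=cv2.resize(k["pixels"][0:200,180:480],None,fx=2.6,fy=2.6,interpolation=cv2.INTER_CUBIC);cv2.imwrite("pics/d2.png",a)
cv2.imwrite("pics/d3.png",cv2.resize(m["pixels"][10:290,230:415],None,fx=2.1,fy=2.1,interpolation=cv2.INTER_CUBIC))
E
```

```text
(no output)
```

View pics/d1.png

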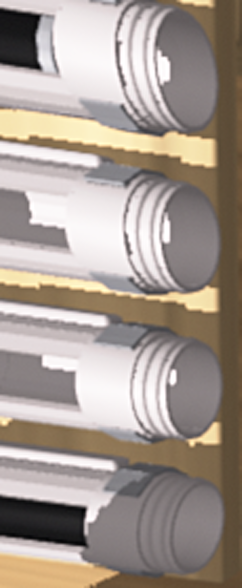

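View pics/d2.png

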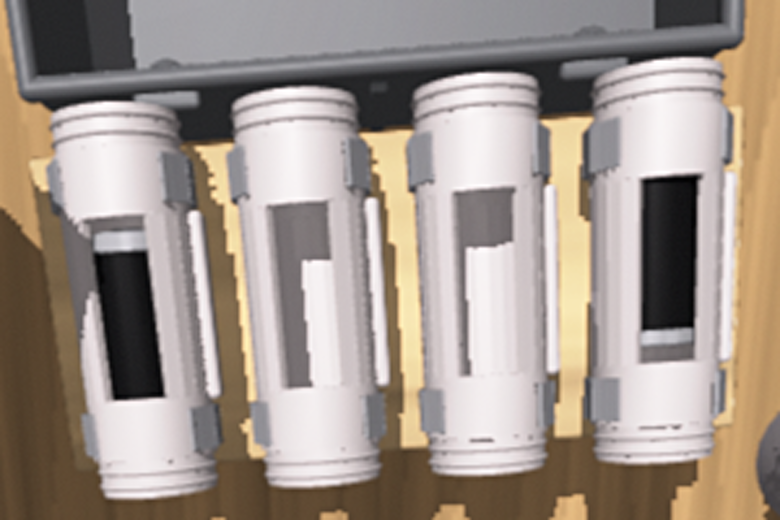

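View pics/d3.png

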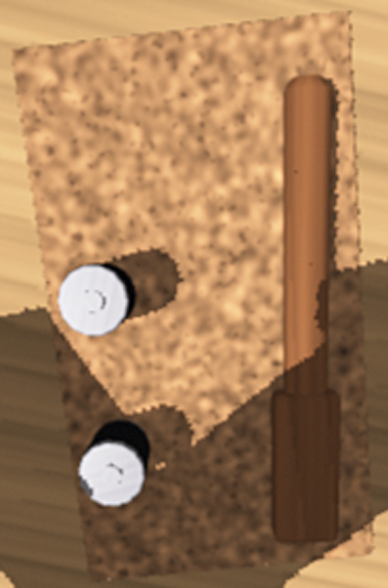

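```bash
python3 - <<'E'
from h import *
import pickle
from scipy.optimize import least_squares
P=pickle.load(open("P.pkl","rb"));m,k,l=P["mat"],P["rack"],P["lid"]
mo=[onz(m,(x/2.1,y/2.1),.126) for x,y in[(197,528),(194,387),(191,237),(188,69)]]
print("mouths",np.round(mo,4).tolist())
ax=[[onz(k,(180+x/2.6,y/2.6),.126) for x,y in q] for q in[[(160,480),(115,120)],[(323,470),(296,105)],[(487,460),(477,90)],[(653,445),(659.5,75)]]]
for q in ax:
    d=q[1]-q[0];print("axis",np.round(q,4).tolist(),np.degrees(np.arctan2(-d[0],d[1])))
# model: o (mouth1), yaw
def f(v):
    u=np.array([np.cos(v[2]),np.sin(v[2])]);w=np.array([-u[1],u[0]]);e=[]
    for i in range(4):
        M=v[:2]+.058*i*u
        e+=list((mo[i][:2]-M))
        for q in ax[i]: e.append((q[:2]-M)@u)
    return e
s=least_squares(f,[.43,-.09,.05]);print(s.x,np.degrees(s.x[2]),np.round(np.array(s.fun)*1000,1))
print("cells",[np.round(onz(m,(230+x/2.1,10+y/2.1),.064),4) for x,y in[(112,473),(95.5,300)]])
S=lambda x,y,z:onz(m,(230+x/2.1,10+y/2.1),z)
tip=S(307,75,.017);he=(S(272,540,.027)+S(336,543,.027))/2;hf=(S(275,391,.027)+S(338,393,.027))/2
print("stick tip",tip,"handle back",he,"front",hf,np.linalg.norm(tip-he))
d=(hf-he);print(np.degrees(np.arctan2(d[1],d[0])));d=tip-he;print(np.degrees(np.arctan2(d[1],d[0])))
print("mat",[np.round(S(x,y,.003),4) for x,y in[(13,48),(350,10),(373,553),(92,580)]])
c=[onz(l,p,.025) for p in[(201,70),(447,74),(436,208),(209,204)]];print("lid",np.round(c,4),np.mean(c,0))
print("grip",onz(l,(322.5,140),.049),[onz(l,p,.05) for p in[(322.5,103),(322.5,182)]])
s2=r.get_image("scene");print("flashlight base",onz(s2,(201,325),.01),"top",onz(s2,(186,274),.158),"saucer",onz(s2,(330,325),.02), "tin",onz(s2,(252,292),.044))
E
```

```text
mouths [[0.4252, -0.1012, 0.126], [0.4852, -0.0974, 0.126], [0.543, -0.0937, 0.126], [0.6013, -0.0902, 0.126]]
axis [[0.4266, -0.0995, 0.126], [0.4189, 0.0166, 0.126]] 3.7790341490041417
axis [[0.4845, -0.0961, 0.126], [0.4774, 0.0209, 0.126]] 3.4749598952351213
axis [[0.5425, -0.0926, 0.126], [0.5355, 0.0252, 0.126]] 3.4050126568704804
axis [[0.6007, -0.0874, 0.126], [0.5936, 0.0294, 0.126]] 3.48596545237065
[ 0.42685521 -0.10102046  0.06191252] 3.547325816835445 [-1.6 -0.2 -0.2 -0.7  0.5  0.1 -0.1  0.   0.3  0.1 -0.   0.3  0.7  0.1
  0.4  0.5]
cells [array([ 0.4565, -0.2603,  0.064 ]), array([ 0.5379, -0.2376,  0.064 ])]
stick tip [ 0.66186653 -0.31533293  0.017     ] handle back [ 0.42871841 -0.37135764  0.027     ] front [ 0.51110724 -0.35189216  0.027     ] 0.2399933689834013
13.293140150609954
13.511803022386589
mat [array([ 0.6463, -0.1691,  0.003 ]), array([ 0.6978, -0.3303,  0.003 ]), array([ 0.4221, -0.4188,  0.003 ]), array([ 0.3704, -0.2579,  0.003 ])]
lid [[0.4315 0.5278 0.025 ]
 [0.6802 0.4798 0.025 ]
 [0.6561 0.3415 0.025 ]
 [0.4041 0.3908 0.025 ]] [0.54299199 0.43498728 0.025     ]
grip [0.54249863 0.43790543 0.049     ] [array([0.54863773, 0.47279215, 0.05      ]), array([0.53513244, 0.39608379, 0.05      ])]
flashlight base [ 0.75818329 -0.20600716  0.01      ] top [ 0.75195694 -0.20504165  0.158     ] saucer [0.78228254 0.04747332 0.02      ] tin [ 0.7095666  -0.10384918  0.044     ]
```

```bash
cat >> h.py <<'E'
YAW=3.55;M1=np.array([0.4268,-0.1010]);_a=np.radians(YAW)
RU=np.array([np.cos(_a),np.sin(_a)]);RW=np.array([-np.sin(_a),np.cos(_a)])
def pushpos(i,s,L=.175,z=.116,dx=0.): # barrel i(1..4), tip depth s
    q=M1+.058*(i-1)*RU+RW*(s-L)+RU*dx; return [q[0],q[1],z]
E
python3 - <<'E'
from h import *
p=r.get_image("scene")
r.move_pose((0.4919,-0.356,0.13),rv(13.4))
w=r.get_image("wrist");cv2.imwrite("pics/e0.png",w["pixels"])
m=r.masks_of(w,"stick_mid");print([(x["conf"],x["location"]) for x in m])
print(proj(w,(0.6619,-.3153,.017)),proj(w,(0.4287,-.3714,.027)))
E
```

```text
[(0.75, [184.7, 321.5])]
[320.37959405 -56.74657058] [320.76138342 323.23746822]
```

View pics/e0.png

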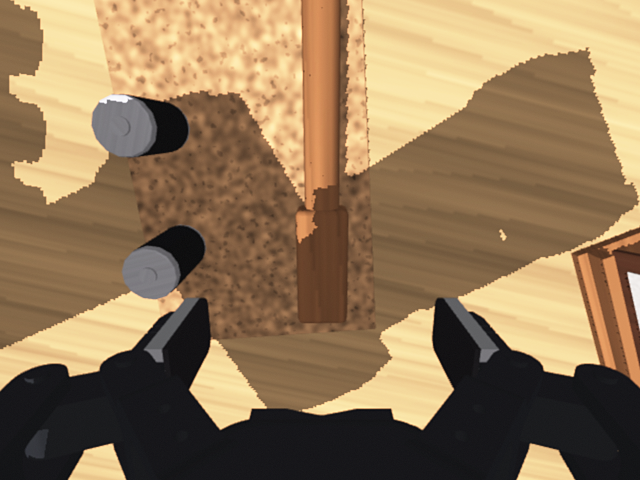

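The handle lies centred between the fingers, with its front at (322,207) and back at (322,322), and nothing else is within the finger sweep. Next is the grasp.

```bash
python3 - <<'E'
from h import *
print(r.servo_line((0.4919,-0.356,0.005),v=.08,force_limit=8), r.read_eef_pos())
r.clamp(70); print(r.read_opening(),r.read_contact_force())
r.servo_line((0.4919,-0.356,0.22),v=.12)
s=r.get_image("side");cv2.imwrite("pics/f_side.png",s["pixels"])
r.move_pose(pushpos(1,-.03,z=.22),rv(90+YAW))
r.servo_line(pushpos(1,-.03,z=.116),v=.1)
print(r.read_opening(),r.read_eef_pos(),r.read_time_s())
for n in("scene","side","wrist"):
    w=r.get_image(n);cv2.imwrite(f"pics/f2_{n}.png",w["pixels"])
    print(n,proj(w,[*(M1-RW*.03),.126]),proj(w,[*M1,.126]))
E
```

```text
False [ 0.49207369 -0.35613756  0.00545108]
0.40684532082646907 [0.36028847 0.35625734 3.5801455 ]
0.4064919020765094 [ 0.43975375 -0.30585194  0.11656672] 15.8917
scene [241.126388   174.08371693] [254.19676269 173.01202331]
side [279.77903171 321.53396338] [270.60146507 308.65068308]
wrist [ 319.74181001 -287.12024608] [ 319.66430439 -452.79591163]
```

View pics/f_side.png

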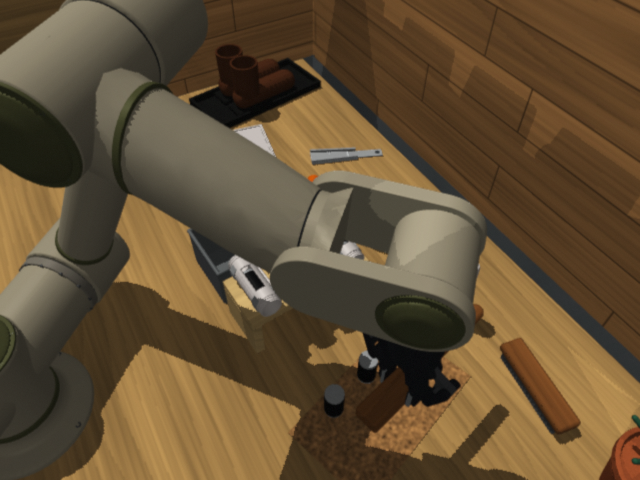

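View pics/f2_wrist.png

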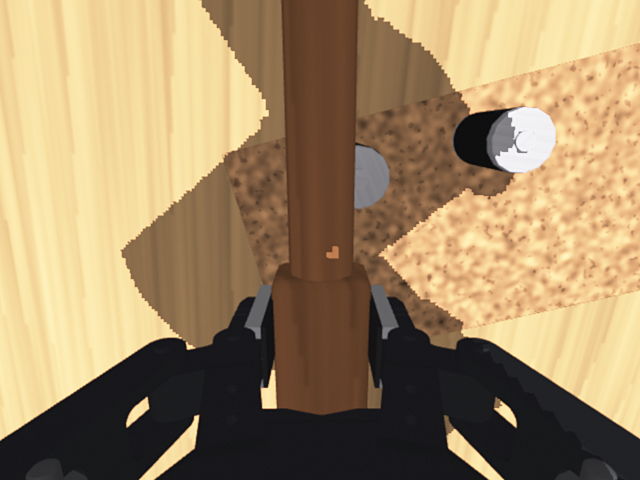

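View pics/f2_side.png

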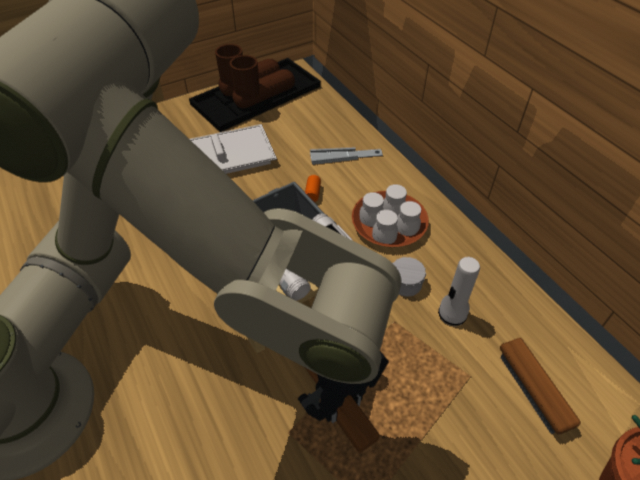

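View pics/f2_scene.png

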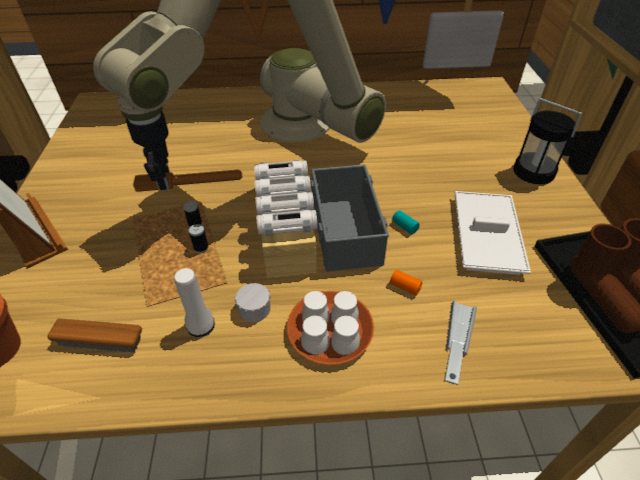

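```bash
python3 - <<'E'
from h import *
im=cv2.imread("pics/f2_scene.png");s=r.get_image("scene")
im=cv2.resize(im[150:250,130:330],None,fx=4,fy=4,interpolation=cv2.INTER_CUBIC)
f=lambda X:tuple(int(round(v)) for v in (proj(s,X)-[130,150])*4+1.5)
for d in(-.23,-.175,-.11,-.03,0,.12): cv2.circle(im,f([*(M1+RW*d),.126]),3,(0,255,0),-1)
for dz in(.138,.114): cv2.circle(im,f([*(M1-RW*.03),dz]),2,(255,0,255),-1);cv2.circle(im,f([*(M1-RW*.12),dz]),2,(255,0,255),-1)
cv2.imwrite("pics/g.png",im)
E
```

```text
(no output)
```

View pics/g.png

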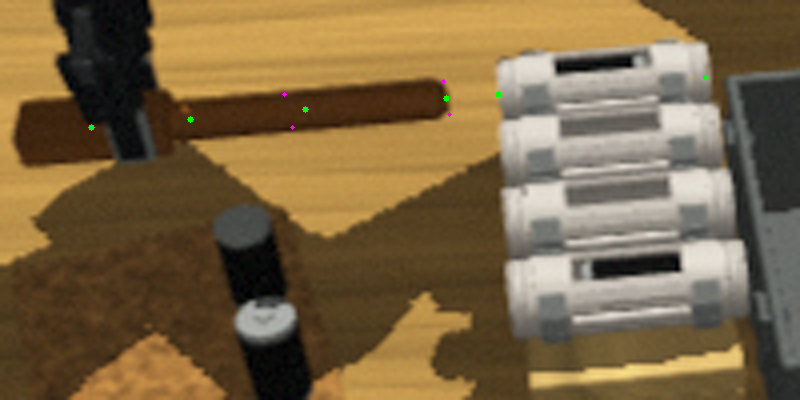

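The stick tip sits where predicted, about (241,174) in the scene view, and lines up with barrel 1. I'll push now.

```bash
python3 - <<'E'
from h import *
f0=r.read_contact_force()
for s in(.0,.03,.06,.09,.115,.13):
    hit=r.servo_line(pushpos(1,s),v=.06,force_limit=22)
    print(s,hit,np.round(np.array(r.read_contact_force())-f0,1),np.round(np.array(r.read_eef_pos())-pushpos(1,s),4),round(r.read_opening(),3))
    if hit:break
w=r.get_image("scene");cv2.imwrite("pics/h.png",cv2.resize(w["pixels"][120:280,120:400],None,fx=2.8,fy=2.8))
print(r.read_time_s())
E
```

```text
0.0 False [ 0.4 -0.6  1.4] [ 0.0001 -0.      0.0001] 0.405
0.03 False [ 0.1 -1.5  0.1] [-0.      0.0005  0.0001] 0.41
0.06 False [-0.4 -3.2  1. ] [-0.0001 -0.      0.    ] 0.408
0.09 False [ 0.3 -1.2  0.8] [ 0.      0.0001 -0.0001] 0.403
0.115 False [ 0.9 -2.   1. ] [0.0001 0.0002 0.0001] 0.405
0.13 False [ 0.8 -0.2  0.6] [0.     0.0003 0.0001] 0.406
19.7083
```

View pics/h.png

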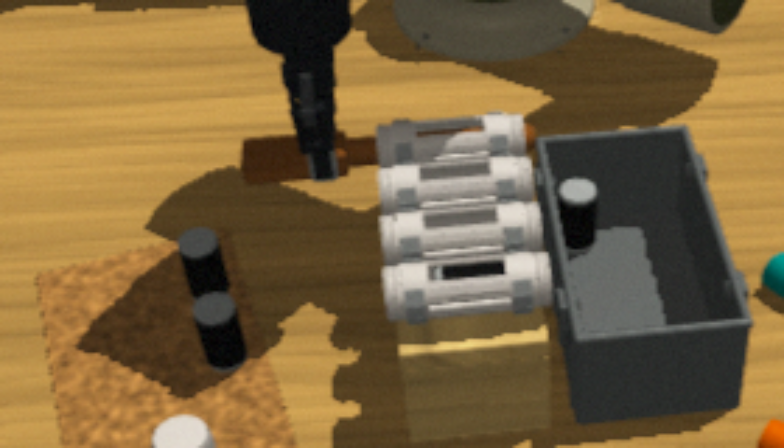

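Cell 1 dropped into the tub and stands by the near wall at about (326,190). Barrel 4 is next.

```bash
python3 - <<'E'
from h import *
r.servo_line(pushpos(1,-.03),v=.12)
r.servo_line(pushpos(4,-.03,dx=-.0005),v=.15); r.pause(.2)
w=r.get_image("scene");im=cv2.resize(w["pixels"][150:260,130:330],None,fx=4,fy=4,interpolation=cv2.INTER_CUBIC)
M=M1+.174*RU
for d in(-.23,-.11,-.03,0,.12): cv2.circle(im,tuple(int(v) for v in (proj(w,[*(M+RW*d),.126])-[130,150])*4+1.5),3,(0,255,0),-1)
cv2.imwrite("pics/i.png",im)
E
```

```text
(no output)
```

View pics/i.png

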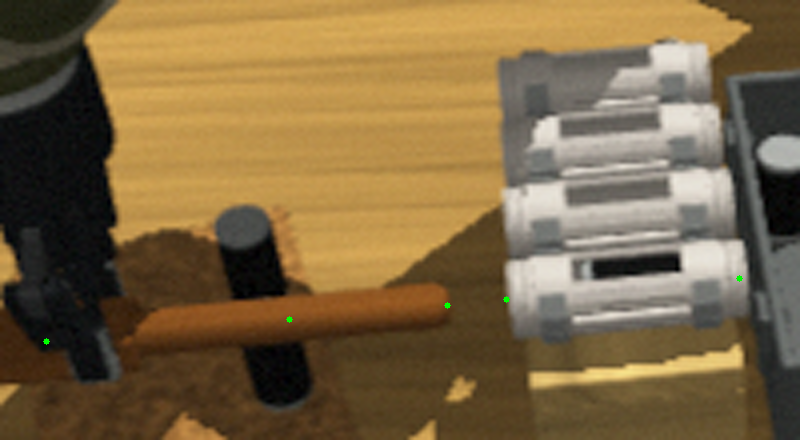

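Aligned with barrel 4, tip dot at the stick end (447,305 in the crop).

```bash
python3 - <<'E'
from h import *
f0=r.read_contact_force()
for s in(.0,.03,.06,.09,.115,.13):
    t=pushpos(4,s,dx=-.0005)
    hit=r.servo_line(t,v=.06,force_limit=22)
    print(s,hit,np.round(np.array(r.read_contact_force())-f0,1),round(r.read_opening(),3))
    if hit:break
w=r.get_image("scene");cv2.imwrite("pics/j.png",cv2.resize(w["pixels"][120:280,120:400],None,fx=2.8,fy=2.8))
if not hit:
    r.servo_line(pushpos(4,-.03),v=.12)
    r.servo_line(pushpos(4,-.06,z=.22),v=.15)
w=r.get_image("wrist");cv2.imwrite("pics/j2.png",w["pixels"])
print(r.read_time_s())
E
```

```text
0.0 False [-0.9 -0.3 -0.1] 0.406
0.03 False [-0.2 -0.6  0.4] 0.405
0.06 False [-1.1 -2.5 -0.2] 0.405
0.09 False [-0.4 -1.   0.1] 0.403
0.115 False [-1.2 -1.   0.1] 0.404
0.13 False [ 0.2  0.5 -0.2] 0.403
28.775
```

View pics/j.png

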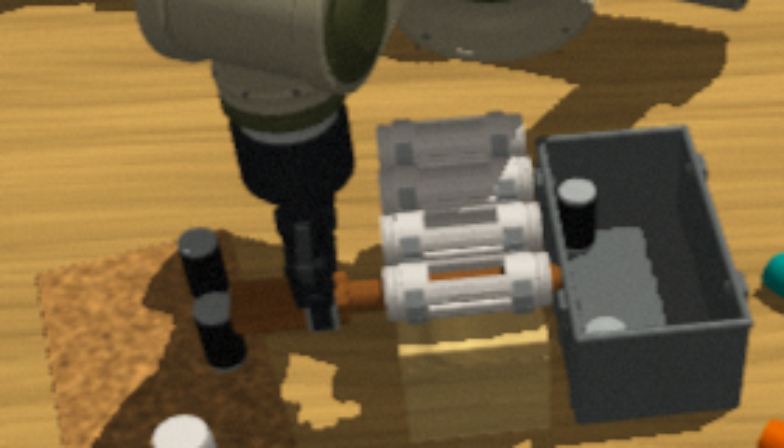

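View pics/j2.png

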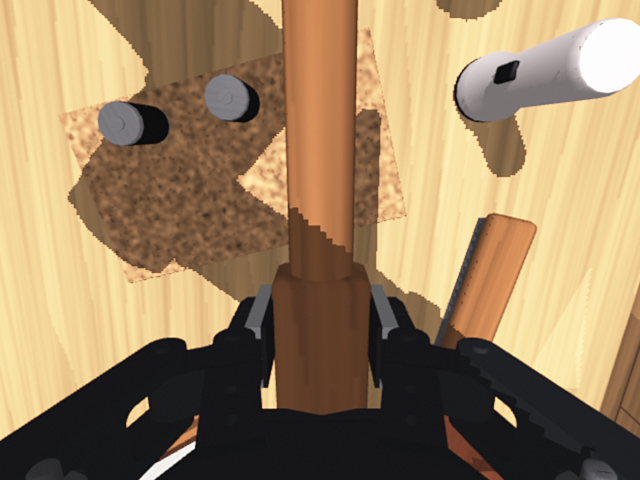

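Both barrel cells are in the tub, with cell 4 visible at about (337,237). Next the stick goes back on the mat.

```bash
python3 - <<'E'
from h import *
x,y=0.4954,-0.3537
r.move_pose((x,y,.2),rv(17.9))
r.servo_line((x,y,.03),v=.12)
print(r.servo_line((x,y,.005),v=.03,force_limit=6),r.read_eef_pos())
r.open()
r.servo_line((x,y,.16),v=.12)
r.move_pose((x-.05,y,.28),rv(17.9))
w=r.get_image("wrist");cv2.imwrite("pics/k.png",w["pixels"]);print(r.read_time_s())
for n in("scene","side"):
    p=r.get_image(n);cv2.imwrite(f"pics/k_{n}.png",p["pixels"])
for k,q,z in[("tip",(0,0),0)]:pass
E
```

```text
True [ 0.49520676 -0.35352749  0.00542093]
34.825
```

View pics/k.png

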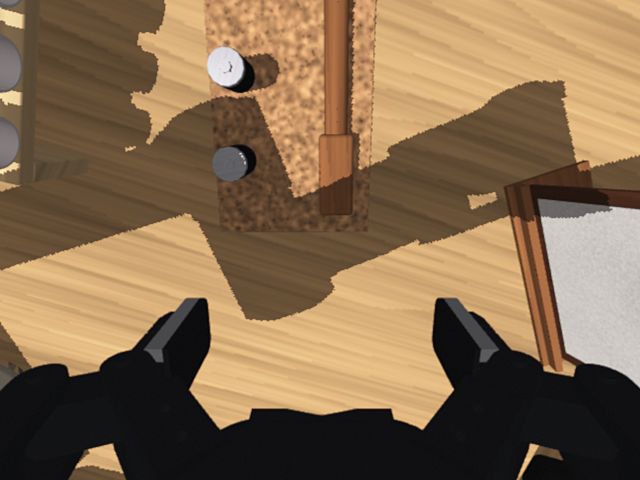

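View pics/k_scene.png

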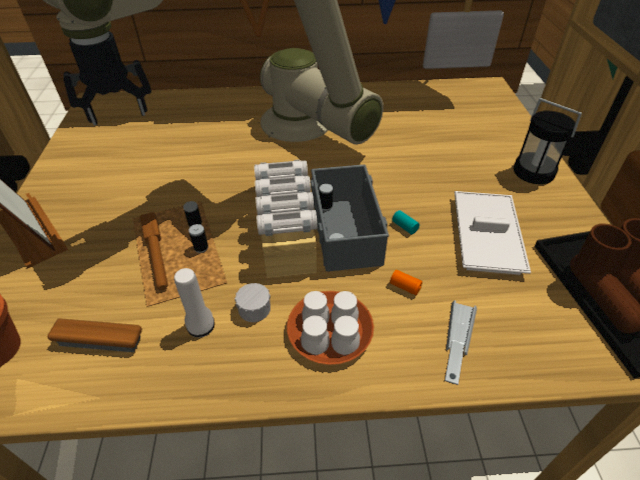

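The stick lies flat on the mat, handle back at (336,214) and well inside the mat edge. The loose cells stand at (228,67) and (234,163). Next I'll measure the tub.

```bash
python3 - <<'E'
from h import *
import pickle
w=r.get_image("wrist");print([onz(w,q,.064) for q in((226,66),(232,163))])
r.move_pose((0.49,0.02,0.32),rv(90)); r.pause(.2)
p=r.get_image("wrist");cv2.imwrite("pics/l.png",p["pixels"]);pickle.dump({q:p[q] for q in("pixels","camera_matrix","R","t")},open("tub.pkl","wb"))
E
```

```text
[array([ 0.53756568, -0.23631401,  0.064     ]), array([ 0.45792857, -0.26188809,  0.064     ])]
```

View pics/l.png

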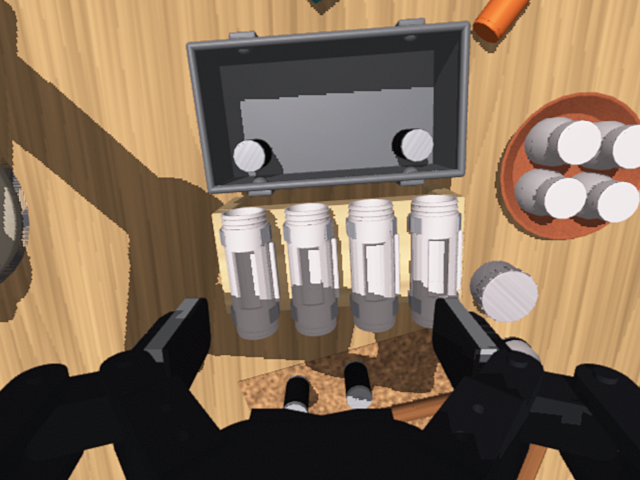

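```bash
python3 - <<'E'
import pickle,cv2
p=pickle.load(open("tub.pkl","rb"));cv2.imwrite("pics/m.png",cv2.resize(p["pixels"][10:210,180:480],None,fx=2.6,fy=2.6,interpolation=cv2.INTER_CUBIC))
E
```

```text
(no output)
```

View pics/m.png

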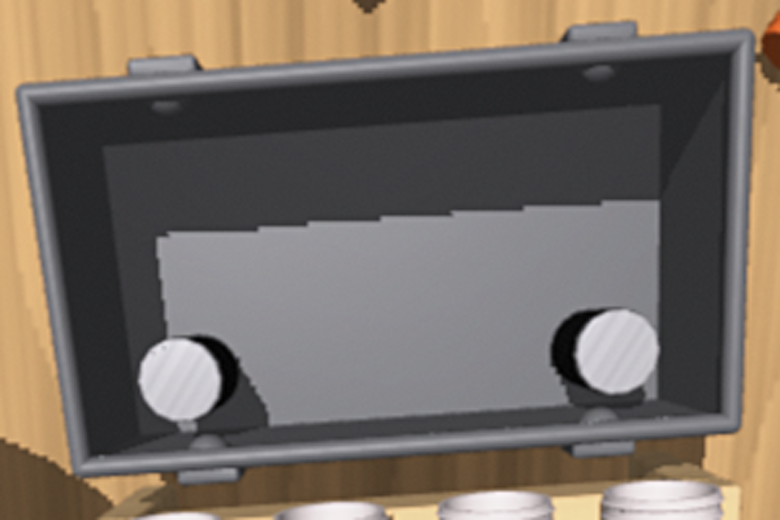

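```bash
python3 - <<'E'
from h import *
import pickle
from scipy.optimize import least_squares
p=pickle.load(open("tub.pkl","rb"))
C=np.array([onz(p,(180+x/2.6,10+y/2.6),.095)[:2] for x,y in[(17,88),(754,31),(741,431),(77,475)]]);print(np.round(C,4))
L=np.array([(-.126,.068),(.126,.068),(.126,-.068),(-.126,-.068)])
def f(v):
    c,s=np.cos(v[2]),np.sin(v[2]);return (L@np.array([[c,s],[-s,c]])+v[:2]-C).ravel()
s=least_squares(f,[.5,.1,.06]);print(s.x,np.degrees(s.x[2]),np.round(s.fun*1000,1))
tc=s.x[:2]
print("rack-relative",(tc-M1)@RU,(tc-M1)@RW)
for x,y in[(181,378),(617,350)]:
    q=onz(p,(180+x/2.6,10+y/2.6),.065)[:2];c,sn=np.cos(s.x[2]),np.sin(s.x[2]);d=q-tc;print("cell in tub",q,d@[c,sn],d@[-sn,c])
E
```

```text
[[0.3707 0.1625]
 [0.6207 0.1795]
 [0.6302 0.0458]
 [0.3803 0.0295]]
[0.50047643 0.10431792 0.06747196] 3.8658586894028515 [-0.5  1.1  0.9  1.1  0.6 -0.8 -0.9 -1.5]
rack-relative 0.0862482482751665 0.20036193232551916
cell in tub [0.41601124 0.06360456] -0.0870179245688289 -0.03492600930648462
cell in tub [0.58920103 0.07423061] 0.08649421200042376 -0.036000732961425586
```

```bash
cat >> h.py <<'E'
TC=np.array([.5003,.1043]);TY=3.75
def tubp(x,y):
    a=np.radians(TY);return TC+[x*np.cos(a)-y*np.sin(a),x*np.sin(a)+y*np.cos(a)]
E
python3 - <<'E'
from h import *
def cell(c,tx):
    r.move_pose((*c,.15),rv(18))
    print(r.servo_line((*c,.022),v=.1,force_limit=8))
    r.clamp(40);print("open",r.read_opening())
    r.servo_line((*c,.22),v=.2)
    t=tubp(tx,.012)
    r.move_pose((*t,.22),rv(90+TY))
    print(r.read_opening(),r.servo_line((*t,.032),v=.1,force_limit=8),r.read_eef_pos())
    r.open();r.servo_line((*t,.22),v=.15)
cell((.5376,-.2369),.05)
p=r.get_image("wrist");cv2.imwrite("pics/n.png",p["pixels"]);s=r.get_image("scene");cv2.imwrite("pics/n_s.png",s["pixels"])
print(r.read_time_s())
E
```

```text
False
open 0.3717958937960496
0.3761130119057131 False [0.54961784 0.11955172 0.03240427]
46.375
```

View pics/n.png

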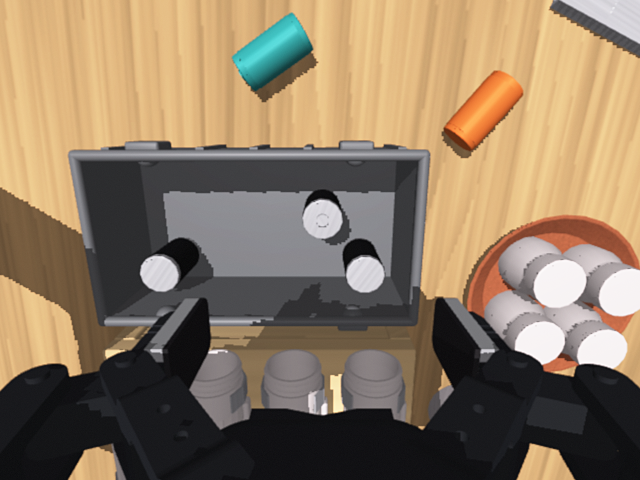

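View pics/n_s.png

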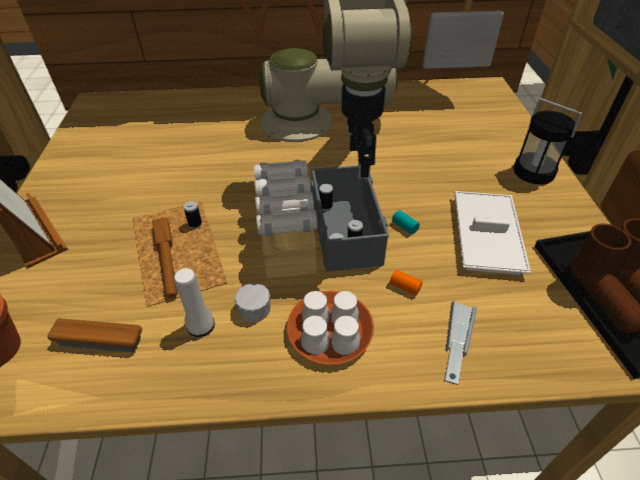

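Three cells stand in the tub. The stick has shifted since the last view, now running (161,222) to (170,292), so it was knocked. I'll check the mat before taking the last cell.

```bash
python3 - <<'E'
from h import *
r.move_pose((.42,-.29,.27),rv(18)); r.pause(.1)
p=r.get_image("wrist");cv2.imwrite("pics/o.png",p["pixels"])
E
```

```text
(no output)
```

View pics/o.png

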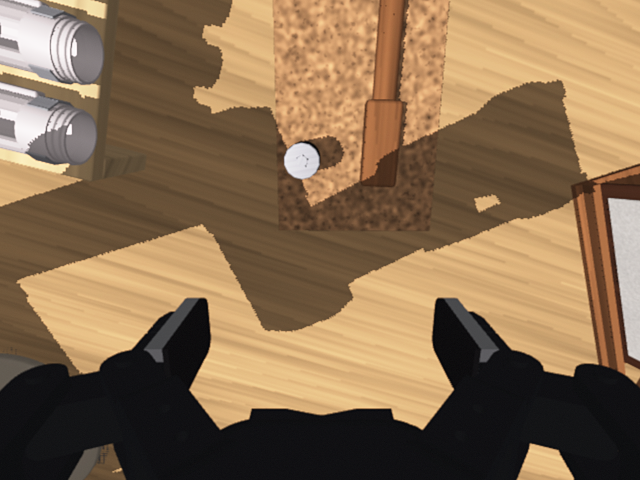

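Stick is still flat on the mat, though its handle edge is now about 60 mm from the remaining cell at (302,161). I'll grasp that cell with the jaws along the mat so they stay clear of the stick.

```bash
python3 - <<'E'
from h import *
p=r.get_image("wrist");c=onz(p,(302,161),.064)[:2];print(c)
S=r.get_image("scene")
print("tip",onz(S,(170,292),.012))
c=(c+np.array([.4575,-.2612]))/2
r.move_pose((*c,.15),rv(108))
print(r.servo_line((*c,.022),v=.1,force_limit=8))
r.clamp(40);print("open",r.read_opening())
r.servo_line((*c,.22),v=.2)
t=tubp(-.045,.012)
r.move_pose((*t,.22),rv(90+TY))
print(r.read_opening(),r.servo_line((*t,.032),v=.1,force_limit=8),r.read_eef_pos())
r.open();r.servo_line((*t,.22),v=.15)
p=r.get_image("wrist");cv2.imwrite("pics/q.png",p["pixels"]);s=r.get_image("scene");cv2.imwrite("pics/q_s.png",s["pixels"])
r.move_pose((.5,.33,.27),rv(80));r.pause(.2)
p=r.get_image("wrist");cv2.imwrite("pics/q_l.png",p["pixels"])
import pickle;pickle.dump({q:p[q] for q in("pixels","camera_matrix","R","t")},open("lid.pkl","wb"))
print(r.read_time_s())
E
```

```text
[ 0.45599335 -0.26028978]
tip [ 0.67229623 -0.28010644  0.012     ]
False
open 0.37643522106370625
0.37491678785958554 False [0.45483003 0.11333942 0.03233357]
59.3083
```

View pics/q.png

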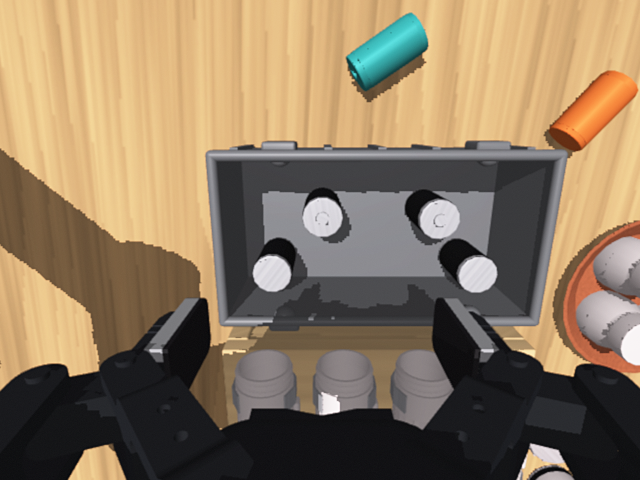

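View pics/q_s.png

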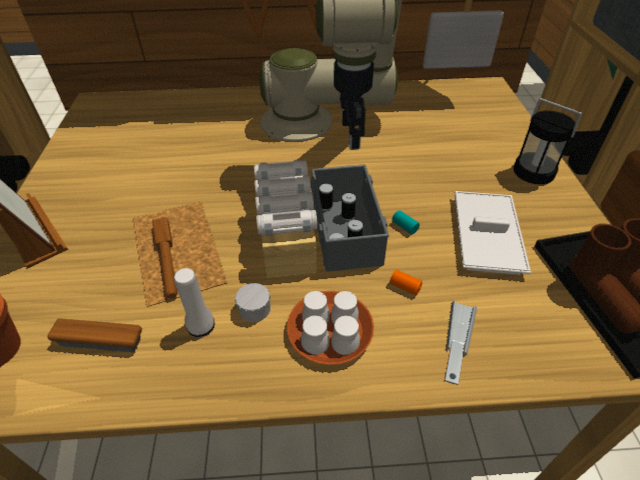

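View pics/q_l.png

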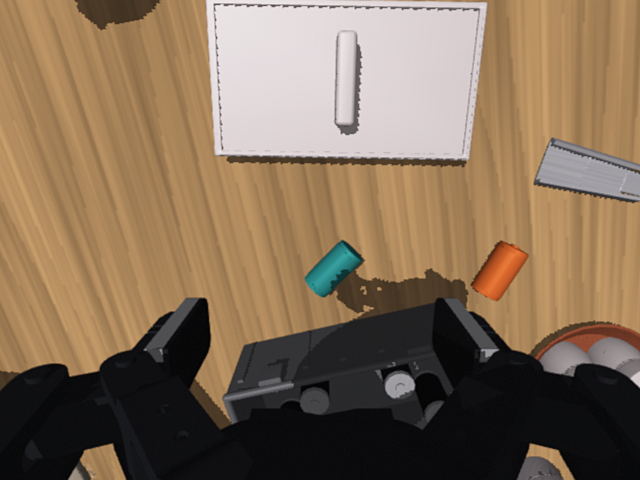

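Four cells stand in the tub, and the stick's tip is about 9 mm inside the mat edge. Lid grip bar is at (346,30)–(345,130) in the wrist view.

```bash
python3 - <<'E'
from h import *
import pickle
from scipy.optimize import least_squares
p=pickle.load(open("lid.pkl","rb"))
C=np.array([onz(p,q,.0245)[:2] for q in[(208,0.5),(487,4),(469,160),(214.5,155.5)]])
L=np.array([(-.129,.071),(.129,.071),(.129,-.071),(-.129,-.071)])
def f(v):
    c,s=np.cos(v[2]),np.sin(v[2]);return (L@np.array([[c,s],[-s,c]])+v[:2]-C).ravel()
s=least_squares(f,[.54,.43,-.2]);print(s.x,np.degrees(s.x[2]),np.round(s.fun*1000,1))
print([onz(p,q,.051) for q in((346,30),(343.5,125))])
r.move_pose((s.x[0],s.x[1],.12),rv(90+np.degrees(s.x[2])));r.pause(.2)
w=r.get_image("wrist");cv2.imwrite("pics/r.png",w["pixels"])
print(proj(w,[*s.x[:2],.051]))
a=s.x[2];v=np.array([-np.sin(a),np.cos(a)])
print([proj(w,[*(s.x[:2]+k*v),.051]) for k in(-.04,.04)])
E
```

```text
[ 0.54232714  0.43513206 -0.19190397] -10.995287761247612 [-1.6  2.3  1.3  0.5 -0.  -1.2  0.3 -1.6]
[array([0.54839921, 0.47538424, 0.051     ]), array([0.53374854, 0.39788931, 0.051     ])]
[319.04416039 249.58408528]
[array([319.16728427, 310.32002045]), array([318.90856287, 182.6950164 ])]
```

View pics/r.png

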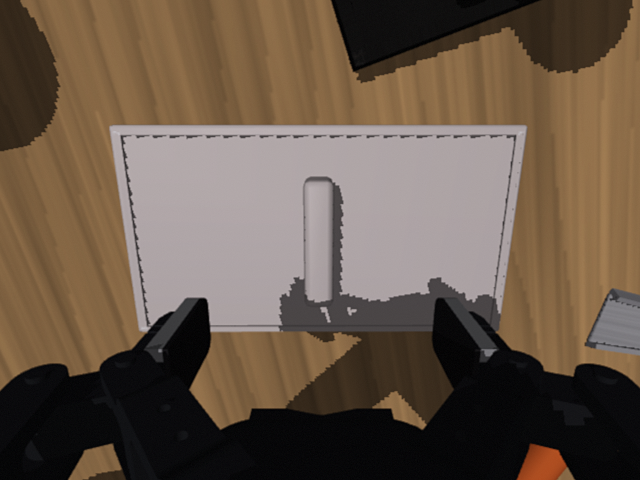

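```bash
python3 - <<'E'
from h import *
from scipy.optimize import least_squares
w=r.get_image("wrist");crop(w,100,110,540,345,1.8,"s.png")
for z in(.0225,.025):
    C=np.array([onz(w,q,z)[:2] for q in[(110,126),(527,126),(498,331),(142,331)]])
    L=np.array([(-.129,.071),(.129,.071),(.129,-.071),(-.129,-.071)])
    def f(v):
        c,s=np.cos(v[2]),np.sin(v[2]);return (L@np.array([[c,s],[-s,c]])+v[:2]-C).ravel()
    s=least_squares(f,[.54,.43,-.2]);print(s.x,np.degrees(s.x[2]),np.round(s.fun*1000,1))
print(onz(w,(318.5,180),.050),onz(w,(318.5,301),.050))
print(np.mean([onz(w,(318.5,180),.050),onz(w,(318.5,301),.050)],0))
E
```

```text
[ 0.54235637  0.43555031 -0.1911764 ] -10.953600695810072 [ 0.5 -0.2  0.2  0.1  0.1  0.2 -0.8 -0.1]
[ 0.54249769  0.43623115 -0.1911764 ] -10.95360112746558 [-0.7  0.7  1.6  0.6  1.3 -0.8 -2.2 -0.6]
[0.5498233  0.47590391 0.05      ] [0.53528476 0.40195677 0.05      ]
[0.54255403 0.43893034 0.05      ]
```

View pics/s.png

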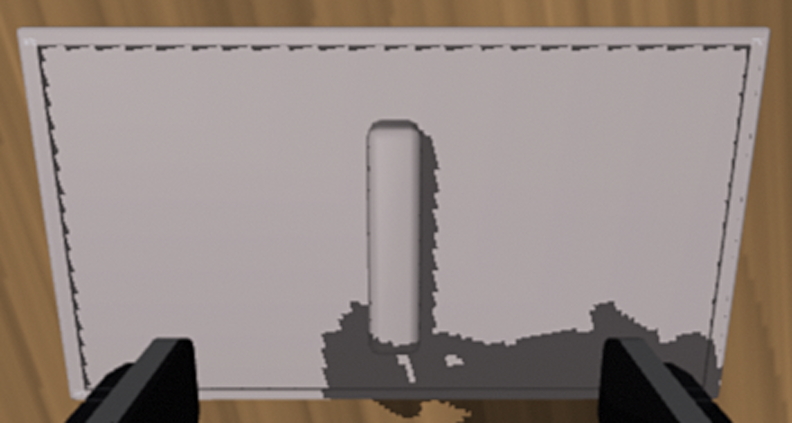

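```bash
python3 - <<'E'
from h import *
x,y=.5425,.4362
r.servo_line((x,y,.12),ori=rv(90-10.95),v=.1)
print(r.servo_line((x,y,.028),v=.08,force_limit=6),r.read_eef_pos())
r.clamp(60);print(r.read_opening())
r.servo_line((x,y,.2),v=.12)
print(r.read_opening(),r.read_contact_force())
r.move_pose((*TC,.2),rv(90+TY));r.servo_line((*TC,.145),v=.1);r.pause(.2)
for n in("scene","side","wrist"):
    p=r.get_image(n);cv2.imwrite(f"pics/t_{n}.png",p["pixels"])
    if n=="scene":crop(p,270,120,420,290,3.5,"t_c.png")
print(r.read_eef_pos(),r.read_time_s())
E
```

```text
False [0.54276945 0.4363831  0.02864657]
0.19859173685933929
0.196541115723091 [ 0.32976169  0.3625078  -2.40969291]
[0.50038157 0.10427424 0.1453049 ] 66.4583
```

View pics/t_c.png

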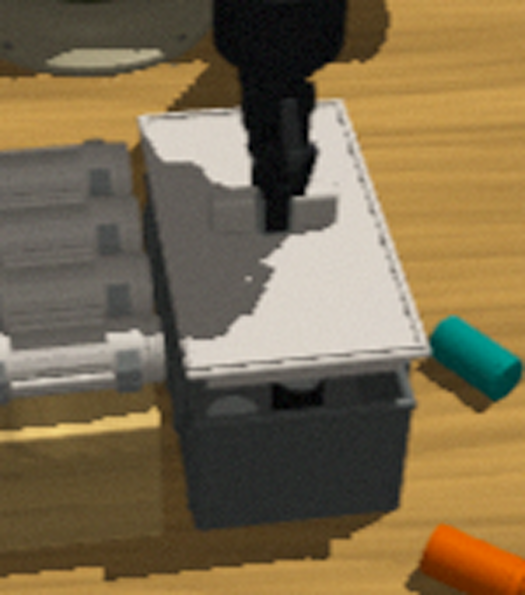

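View pics/t_wrist.png

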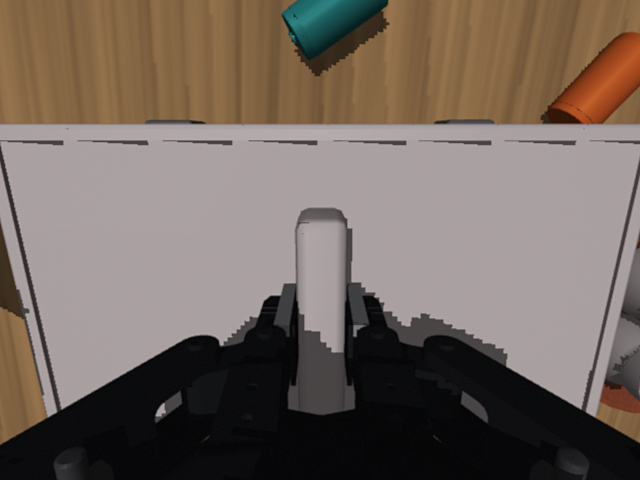

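View pics/t_side.png

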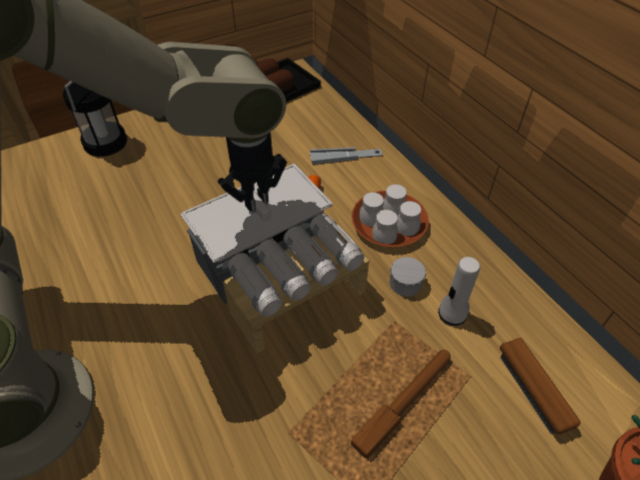

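```bash
python3 - <<'E'
from h import *
w=r.get_image("wrist")
a=np.radians(TY);U=np.array([np.cos(a),np.sin(a)]);V=np.array([-U[1],U[0]])
for q in((320,124.5),(100,124.5),(560,124.5)):
    d=onz(w,q,.1415)[:2]-TC;print(d@U,d@V)
for q in((60,411),(585,411),(2,160),(637,176)):
    d=onz(w,q,.1415)[:2]-TC;print("side",d@U,d@V)
E
```

```text
-0.00010025526737695095 0.0708223401620224
-0.08272883401333737 0.07080240331064892
0.08997398319148464 0.07084407352270695
side -0.12215502146308532 -0.057923383414262265
side 0.12404949337439947 -0.057729586006602045
side -0.12258872876232045 0.057700427725848526
side 0.12326927413917434 0.051659631340853746
```

The lid is centred: its edge measures 70.8 mm from the tub centre against 71 nominal. Lowering now.

```bash
python3 - <<'E'
from h import *
f0=np.array(r.read_contact_force());print(f0)
print(r.servo_line((*TC,.121),v=.04,force_limit=6),r.read_eef_pos())
for z in(.119,.115,.111,.108,.106,.105,.104):
    h=r.servo_line((*TC,z),v=.02,force_limit=30);f=np.array(r.read_contact_force())-f0
    print(z,h,np.round(r.read_eef_pos(),4),np.round(f,1))
    if h or abs(f[2])>25:break
p=r.get_image("scene");crop(p,270,120,420,290,3.5,"u_c.png")
E
```

```text
[-0.45447567  0.37005283 -2.52652906]
False [0.50040896 0.10430248 0.12109077]
0.119 False [0.5003 0.1043 0.119 ] [0.6 0.7 0.4]
0.115 False [0.5008 0.1044 0.1153] [1.9 0.1 3.2]
0.111 False [0.5003 0.1043 0.1106] [ 2.9  1.1 -1.4]
0.108 False [0.4999 0.1043 0.1075] [ 1.5  0.6 -2.6]
0.106 False [0.5001 0.1043 0.1062] [-1.1  0.1  4.8]
0.105 False [0.5002 0.1043 0.1062] [-3.5  0.1 15.9]
0.104 False [0.5002 0.1043 0.1061] [-6.4  0.1 25.7]
```

View pics/u_c.png

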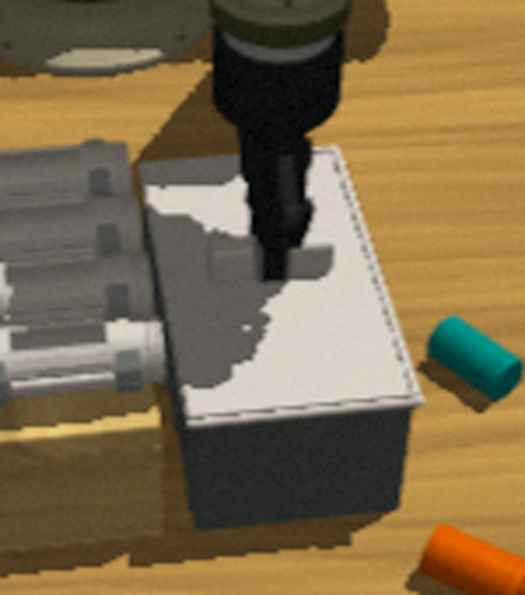

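The lid stopped hard at TCP 0.106, which is the predicted home height. I'll release it and check that it lies level.

```bash
python3 - <<'E'
from h import *
r.servo_line((*TC,.106),v=.02)
r.open();r.servo_line((*TC,.22),v=.12)
r.move_pose((.42,.08,.3),rv(60));r.pause(.3)
p=r.get_image("wrist");cv2.imwrite("pics/v.png",p["pixels"])
r.move_pose((.35,.25,.35),rv(60));r.pause(.3)
a=np.radians(TY);U=np.array([np.cos(a),np.sin(a)]);V=np.array([-U[1],U[0]])
for n in("scene","side"):
    s=r.get_image(n);cv2.imwrite(f"pics/v_{n}.png",s["pixels"])
    x0,y0,x1,y1=(240,140,420,290) if n=="scene" else(160,160,480,440)
    f=4 if n=="scene" else 2
    im=cv2.resize(s["pixels"][y0:y1,x0:x1],None,fx=f,fy=f,interpolation=cv2.INTER_CUBIC)
    for sx in(-1,1):
        for sy in(-1,1):
            q=(proj(s,[*(TC+sx*.129*U+sy*.071*V),.103])-[x0,y0])*f+f/2
            cv2.circle(im,tuple(int(v) for v in q),3,(0,255,0),-1)
    cv2.imwrite(f"pics/w_{n}.png",im)
print(r.read_time_s())
E
```

```text
73.425
```

View pics/w_scene.png

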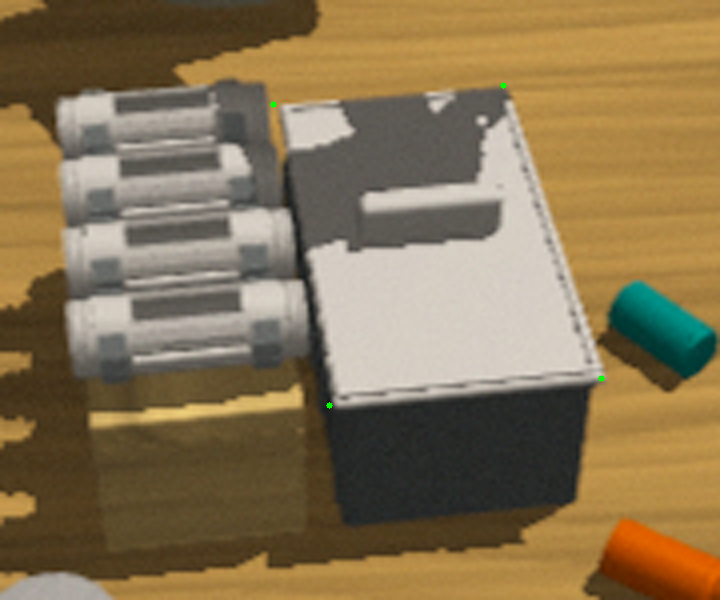

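View pics/w_side.png

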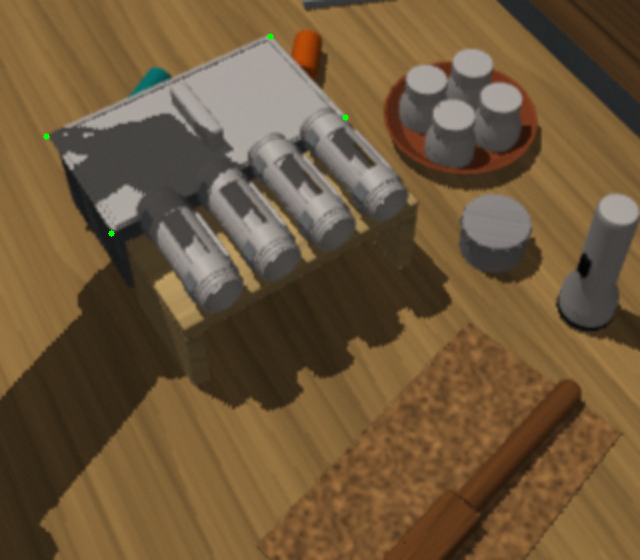

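View pics/v.png

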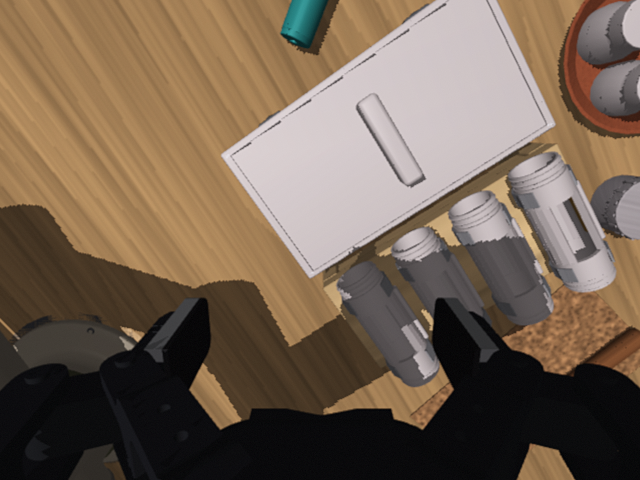

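View pics/v_scene.png

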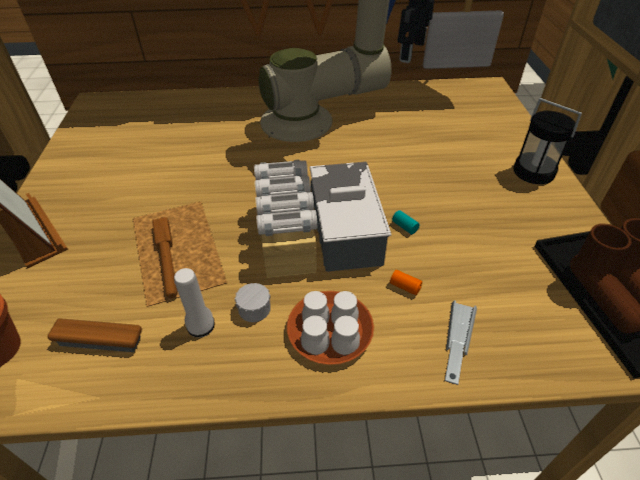

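```bash
python3 - <<'E'
from h import *
a=np.radians(TY);U=np.array([np.cos(a),np.sin(a)]);V=np.array([-U[1],U[0]])
r.move_pose((.42,.08,.3),rv(60));r.pause(.3)
p=r.get_image("wrist")
for z in(.103,.116):print(z,[np.round(proj(p,[*(TC+sx*.129*U+sy*.071*V),z]),1).tolist() for sx,sy in((-1,1),(-1,-1),(1,-1))])
f=1.0
r.clamp(20)
# press both ends
for sx in(-.11,.11):
  for sy in(-.045,.045):
    q=TC+sx*U+sy*V
    r.move_pose((*q,.19),rv(90+TY)); r.servo_line((*q,.125),v=.12)
    h=r.servo_line((*q,.098),v=.02,force_limit=17); print(sx,sy,h,np.round(r.read_eef_pos(),4),np.round(r.read_contact_force(),1))
    r.servo_line((*q,.19),v=.15)
print(r.read_time_s())
r.move_pose((.35,.25,.35),rv(60));r.open();r.pause(.3)
s=r.get_image("scene");crop(s,240,140,420,290,4,"x_s.png");d=r.get_image("side");crop(d,160,160,480,440,2,"x_d.png")
E
```

```text
0.103 [[220.5, 155.2], [310.1, 279.3], [555.9, 126.1]]
0.116 [[216.5, 156.1], [309.8, 284.5], [565.2, 125.9]]
-0.11 -0.045 True [0.3935 0.0522 0.103 ] [-2.7  0.   8.7]
-0.11 0.045 True [0.3876 0.142  0.103 ] [-1.4 -0.2  7.8]
0.11 -0.045 True [0.613  0.0666 0.1031] [-1.8 -0.   5.6]
0.11 0.045 True [0.6071 0.1564 0.1031] [-1.4  0.3  4.9]
87.6667
```

View pics/x_s.png

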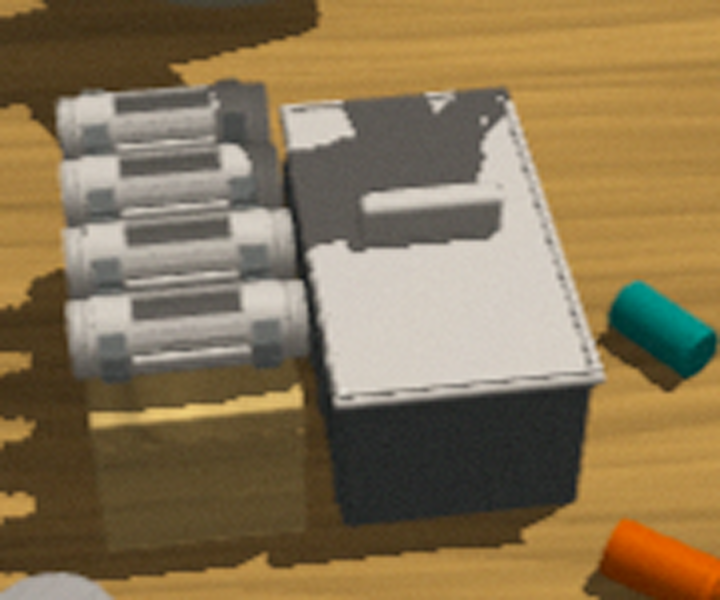

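View pics/x_d.png

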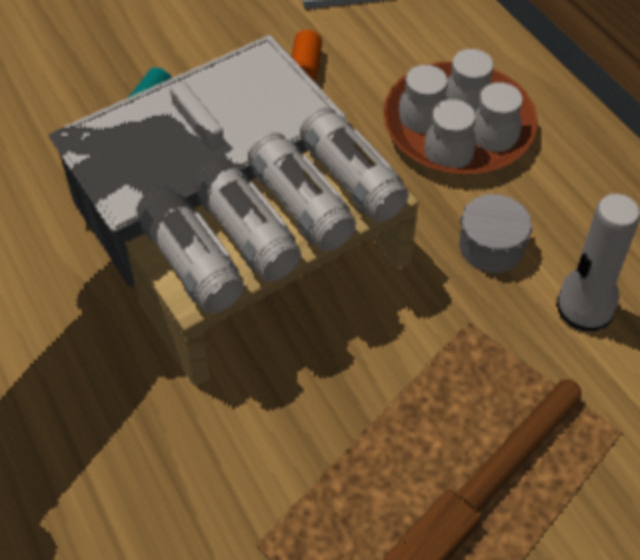

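```bash
python3 - <<'E'
from workcell import r
r.finish_job()
E
```

```text
the job is handed in; nothing more can be done
```

The job is done and handed in at about 88 s on the robot's clock, well inside the 200 s limit.

- **Cells:** I pushed the stuck cells out of barrels 1 and 4 with the stick. Barrels 2 and 3 were empty. Both loose cells from the mat went in as well, and a picture showed all four standing in the tub before I closed it.
- **Lid:** It snapped home at the predicted height. Pressing on all four corners stopped at 103.0 to 103.1 mm, so it lies level. One corner looked about 2 pixels off in the scene camera. The wrist view and the press heights did not bear that out.
- **Stick:** I laid it flat on its mat. Something then knocked it a few centimetres while the arm was away, but it stayed flat and wholly on the mat, with its tip about 9 mm inside the edge, so I left it there.
- **Left alone:** The flashlight, tin, saucer and the orange and turquoise look-alikes were not touched.

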